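# Find which cap fits which storage jar and screw both home

### The arm

A 6-joint arm with a two-finger parallel gripper is mounted at the origin on a cart in front of the work surface, level with it; the furniture and walls round the work are solid. World frame = base frame: x ahead of the robot, y to its left, z up, the work surface at z = 0. Lengths are in m, angles in rad, forces in N, time in s.
With the tool pointing down it reaches from about 0.425 to 1.125 m from the base axis. Payload 14.9 kg.
Tool frame: the origin (TCP) lies on the centre line of the jaws, within the pads' length; the fingertips stand r.tip_extent ahead of it and the grasp point (between the pads) lies 2 mm behind it (r.tip_extent is the distance from the TCP to the fingertips, in m); z points along the fingers, y is the line along which they close (so a half turn about z gives the same grasp; the last joint's range is limited). The gripper opens to 91 mm and grips with 3 to 60 N. Pads are 32 mm wide; open, the fingers measure 118 mm over their backs; the gripper's body (76 mm by 178 mm) begins 60 mm behind the grasp point.
Start: joints at [-1.218, 0.379, 1.734, -0, 1.028, -0.033], TCP at [0.263, -0.649, 0.231] pointing down, gripper open.
Joint ranges: [-2.77, 2.77], [-0.74, 2.19], [0, 2.66], [-1.06, 4.2], [0.31, 2.87], [-3.08, 3.08]. Speed limits (rad/s): [1.89, 1.89, 2.39, 3.14, 3.14, 3.14].

### API

Orientations are given as a rotation vector (axis times angle).
In Python, from workcell import r gives the robot as it stands.
- The arm moves only by the tool apply_moves, never from a script. Its arguments are lists of equal length, an entry for each row: "linear": the shift along the tool's x, y, z in mm, a list of three; "rotation": the turn, a rotation vector about the tool's x, y, z in degrees, a list of three; "fingers": the closure, from 0 (fully open) to 1 (shut). In form: {"linear": [[x, y, z], ...], "rotation": [[ax, ay, az], ...], "fingers": [fingers, ...]}. A call has 1 to 5 rows; each row shifts and turns the commanded pose from where the row before left it, along the tool's axes as they then stand; what a row does not reach is not made up. A row lasts 1/12 s, in which the tool goes at most 41.7 mm and 7.16 degrees, less where a joint would pass 70% of its speed; a pose out of reach is approached as far as the arm can. A call with a gripper value outside its range is refused whole. The fingers move at their own pace and stop on an object; "force" is the grip in N (left out, the last holds). Time passes only in rows, so rows that do not move let the fingers close. It gives the time, the measured TCP pose, the force, the opening and the grip force at its end, in the units of the state.
- r.read_state(): the state, without advancing time (a new reading comes with each control period).
- r.get_image(name): name is "side" or "top" or "wrist"; returns the picture (420x560x3 uint8, blue, green, red); there is no depth.
- r.get_calibration(name): a dict with "camera_matrix" (3x3 intrinsics, pixels), "cam_to_world" (4x4, takes a point from camera to world coordinates). Camera axes: x right, y up, looking along -z (the intrinsics and any distortion apply to the point x, -y, -z); pixel columns grow to the right and rows downward; lengths in m; the calibration is good to about 2 mm. A picture is of the moment at which its call begins: read the wrist's pose just before it. get_calibration takes no time and is no camera call; for the wrist camera it gives the pose at the moment of the call.
- r.hand_in(): hands the job in; it is judged then, once.
Trained networks look in the newest picture that a camera, given by its name, has taken for a name from the list of things; names that differ only in an ending like _2 or _b are one class to them, and where a whole thing is asked for, a point or a joint stands for the part that bears it (a point fixed in the world has none). Each returns a list of dicts, best first, with "confidence" (0 to 1); they miss things now and then, are a little off and sometimes report something else, mostly with a low value. They report only what shows in the picture. A call takes as long as a camera call.
- r.find_in(camera, name): "box" ([centre column, centre row, width, height] in pixels, round what is visible of it).
- r.pinpoint(camera, name): "uv" ([column, row] in pixels: a listed point, or the origin of a listed thing).
The state is a dict: "time_s": time; "q": joint angles; "joint_vel": joint speeds; "joint_torque": joint torques, N m; "eef_pos": TCP position; "eef_rot": TCP orientation; "wrist_force": force on the tool from outside, world axes, zero at the start; "torque": the same for the moment, N m; "gripper_width": opening from 0.0 (shut) to 1.0 (fully open); "grasp_force": force on a finger pad.
Only numpy, scipy, OpenCV 4.12 (cv2) and the standard library are available. Lean on these libraries where they do the work, as an engineer would, in place of code of your own. Each camera call takes 0.05 s, during which the arm holds its last target. There are 200 camera calls.

### The job

Two storage jars stand open in their holders and their two screw caps lie about on the worktop, but the caps look alike and each threads onto only one of the jars. Find out by trying which cap belongs to which jar, and screw each one fully home on its own jar. Leave the spice jar, food tin, salt mill and butter tub standing where they are.

Things in the scene. Friction and masses are not known exactly. Their poses are not given: they have to be found in the camera images.
- jar_1: White plastic jar in a steel foot; neither moves nor turns. Origin: centre of its underside, z up. 82 mm across (foot 94), shoulder 83 mm and rim 110 mm above the origin; neck 39 mm across, raised coarse thread flights out to 53 mm. A raised black mark on shoulder and side points along its -x. The jars are alike but for neck and thread.
- jar_2: As jar_1, but its neck is narrower, 27 mm across (flights again out to 53 mm) and its thread another. Both threads are right-handed (clockwise from above closes) and go down 30 mm per turn. No cap goes down without turning.
- jar_1_rim (a point): Centre of jar_1's rim, 110 mm above its origin. A matching cap set on centred (within 2.5 mm), its mark over the jar's mark, rests 5 mm above home (cap origin 97 mm above the jar's). Some 60 degrees clockwise bring it home, 75 make it snug; a few degrees beyond 80 it may jam. Home: cap origin 92 mm above the jar's.
- jar_2_rim (a point): Centre of jar_2's rim, 110 mm above its origin. Fits as told for jar_1. On either jar the wrong cap stays about 10 mm or more above home and does not screw down however it is turned; it lifts straight off. Either mark-to-mark start is good to about 10 degrees.
- lid_1: Grey fluted plastic screw cap, loose, open side down on the worktop; 64 mm across, 30 mm tall, about 60 g. Origin: centre of its lower edge, z up. From 18 to 30 mm up it is a solid disc, good to grip across its 64 mm; below is a thin skirt with small lugs hidden inside. A raised black mark on top points along its -x.
- lid_2: As lid_1 and alike from above, but with another thread. Each cap fits only one of the two jars; the numbers in the names say nothing about which.
- spice_jar: Bystander: glass spice jar with a black top, 45 mm across, 105 mm tall, loose, close beside lid_1. Origin: centre of its underside.
- food_tin: Bystander: small round food tin, 58 mm across, 72 mm tall, loose, close beside lid_2. Origin: centre of its underside.
- salt_mill: Bystander: salt mill with a grey top, 44 mm across, 90 mm tall, loose. Origin: centre of its underside.
- butter_tub: Bystander: low oblong butter tub, 63 x 105 x 29 mm (x, y, z), loose. Origin: centre of its underside.
- red_mug: Red mug with a handle, 100 x 142 mm, 134 mm tall, fixed at the back. Origin: centre of its underside. Wall cabinets hang over the back of the worktop, from 0.58 m up: keep the arm low and clear of them.

How it is judged:
On the way:
1. one cap is screwed home on a jar (only the matching cap can be) ((((z of lid_1 in the frame of jar_1 between 0.089 and 0.0938 m and horizontal distance between lid_1 and jar_1 below 0.005 m and angle between lid_1's own z axis and vertical below 0.06 rad) or (z of lid_1 in the frame of jar_2 between 0.089 and 0.0938 m and horizontal distance between lid_1 and jar_2 below 0.005 m and angle between lid_1's own z axis and vertical below 0.06 rad)) or ((z of lid_2 in the frame of jar_1 between 0.089 and 0.0938 m and horizontal distance between lid_2 and jar_1 below 0.005 m and angle between lid_2's own z axis and vertical below 0.06 rad) or (z of lid_2 in the frame of jar_2 between 0.089 and 0.0938 m and horizontal distance between lid_2 and jar_2 below 0.005 m and angle between lid_2's own z axis and vertical below 0.06 rad)))), for 0.2 s.
At the end, for the whole second after the job is handed in: Each cap is screwed home on a jar (only the matching one lets it): its lower edge 89 to 93.8 mm above that jar's underside (home is 92), centred within 5 mm, tilted less than 0.06 rad, at rest and released; the four bystanders within 25 mm of where they stood (((z of lid_1 in the frame of jar_1 between 0.089 and 0.0938 m and horizontal distance between lid_1 and jar_1 below 0.005 m and angle between lid_1's own z axis and vertical below 0.06 rad) or (z of lid_1 in the frame of jar_2 between 0.089 and 0.0938 m and horizontal distance between lid_1 and jar_2 below 0.005 m and angle between lid_1's own z axis and vertical below 0.06 rad)) and ((z of lid_2 in the frame of jar_1 between 0.089 and 0.0938 m and horizontal distance between lid_2 and jar_1 below 0.005 m and angle between lid_2's own z axis and vertical below 0.06 rad) or (z of lid_2 in the frame of jar_2 between 0.089 and 0.0938 m and horizontal distance between lid_2 and jar_2 below 0.005 m and angle between lid_2's own z axis and vertical below 0.06 rad)) and linear speed of each of lid_1, lid_2 below 0.02 m/s and distance of each of spice_jar, food_tin, salt_mill, butter_tub from where it was at the start of the episode below 0.025 m); the robot touches nothing.
It fails at once if the spice jar was moved more than 25 mm or knocked over (distance of spice_jar from where it was at the start of the episode above 0.025 m or angle between spice_jar's own z axis and vertical above 0.5 rad).
It fails at once if the food tin was moved more than 25 mm or knocked over (distance of food_tin from where it was at the start of the episode above 0.025 m or angle between food_tin's own z axis and vertical above 0.5 rad).
It fails at once if the salt mill was moved more than 25 mm or knocked over (distance of salt_mill from where it was at the start of the episode above 0.025 m or angle between salt_mill's own z axis and vertical above 0.5 rad).
It fails at once if the butter tub was moved more than 25 mm or knocked over (distance of butter_tub from where it was at the start of the episode above 0.025 m or angle between butter_tub's own z axis and vertical above 0.5 rad).
It also fails if it takes over 72 s, if anything falls off the work surface, if the arm or the gripper's body presses on something with over 40 N, if the wrist force passes 120 N, or if a joint passes its speed limit or range.

## Working session

There is one attempt and no reset: what is moved stays moved. The work goes in short steps, Python scripts to look and compute and a tool call to move; the robot and the scene stay as the last step left them, time stands still between calls to the robot, and variables do not carry over. Pictures are saved under pics/ and viewed, at most 10 in all, crops included, and the job is handed in when it is done.

Besides the shell and the picture viewer there is one more tool, called as name(argument=value, ...), one argument or row to a line, values as JSON. apply_moves: Moves the arm, as the interface text tells. Its arguments: {"type":"object","properties":{"linear":{"type":"array"},"rotation":{"type":"array"},"fingers":{"type":"array"},"force":{"type":"number"}},"required":["linear","rotation","fingers"]}

```bash
mkdir -p pics
cat > h.py <<'E'
import numpy as np, cv2
from scipy.spatial.transform import Rotation as R
from workcell import r
def ray(cam,uv,cal=None):
    c=cal or r.get_calibration(cam); K=np.array(c["camera_matrix"]);T=np.array(c["cam_to_world"])
    d=np.linalg.inv(K)@[uv[0],uv[1],1]; d=T[:3,:3]@[d[0],-d[1],-d[2]]
    return T[:3,3],d
def at(cam,uv,z,cal=None):
    o,d=ray(cam,uv,cal); return o+d*(z-o[2])/d[2]
E
python3 - <<'E'
from h import *
print(r.tip_extent); s=r.read_state(); print({k:np.round(v,3) for k,v in s.items()})
for c in("top","side"):
    cv2.imwrite(f"pics/{c}0.png",r.get_image(c)); cal=r.get_calibration(c); print(c,np.round(cal["camera_matrix"],1).tolist(),np.round(cal["cam_to_world"],3).tolist(), [k for k in cal])
for n,z in(("lid_1",0),("jar_1_rim",.11),("jar_1",0),("spice_jar",0),("food_tin",0),("salt_mill",0),("butter_tub",0)):
    for p in r.pinpoint("top",n)[:3]: print(n,round(p["confidence"],2),np.round(p["uv"],1),np.round(at("top",p["uv"],z),3))
E
```

```text
0.017
{'time_s': np.float64(0.0), 'q': array([-1.218,  0.379,  1.735, -0.   ,  1.028, -0.033]), 'joint_vel': array([ 0.002, -0.001, -0.001, -0.   ,  0.   ,  0.002]), 'joint_torque': array([ 4.0000e-03, -7.6371e+01, -4.3438e+01,  6.5000e-02,  4.2000e-02,
       -0.0000e+00]), 'eef_pos': array([ 0.263, -0.648,  0.23 ]), 'eef_rot': array([-3.082, -0.602,  0.   ]), 'wrist_force': array([-0.17 , -1.01 ,  0.032]), 'torque': array([-0.014,  0.076, -0.042]), 'grasp_force': np.float64(0.0), 'gripper_width': np.float64(1.0)}
top [[444.2, 0.0, 278.3], [0.0, 444.2, 220.4], [0.0, 0.0, 1.0]] [[0.006, 0.994, -0.11, 0.438], [-1.0, 0.006, -0.005, -0.19], [-0.005, 0.11, 0.994, 1.047], [0.0, 0.0, 0.0, 1.0]] ['camera_matrix', 'cam_to_world']
side [[382.8, 0.0, 277.4], [0.0, 382.8, 208.4], [0.0, 0.0, 1.0]] [[-0.998, 0.047, -0.039, 0.512], [-0.059, -0.569, 0.82, 0.724], [0.016, 0.821, 0.571, 0.698], [0.0, 0.0, 0.0, 1.0]] ['camera_matrix', 'cam_to_world']
lid_1 0.82 [351.8 273.9] [ 0.429 -0.357  0.   ]
lid_1 0.62 [208.9 253.3] [ 0.475 -0.021  0.   ]
jar_1_rim 0.7 [122.2 216.8] [0.547 0.147 0.11 ]
jar_1_rim 0.63 [151.4 257.6] [0.461 0.082 0.11 ]
jar_1 0.74 [137.  224.6] [0.542 0.151 0.   ]
jar_1 0.6 [288.  258.2] [ 0.465 -0.207  0.   ]
spice_jar 0.64 [224.4 286. ] [ 0.399 -0.059  0.   ]
food_tin 0.89 [386.2 293.1] [ 0.385 -0.436  0.   ]
salt_mill 0.75 [154.1 260.3] [0.458 0.107 0.   ]
butter_tub 0.87 [413.3 219.2] [ 0.559 -0.504  0.   ]
```

View pics/top0.png

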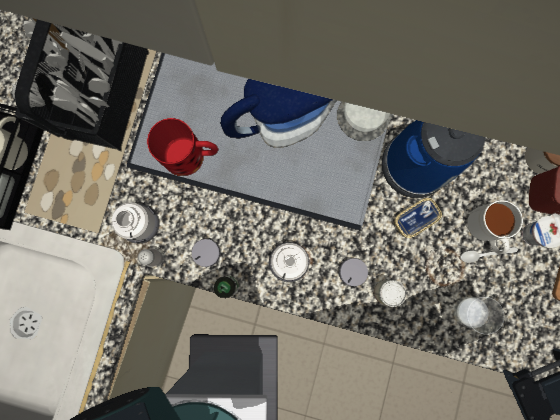

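View pics/side0.png

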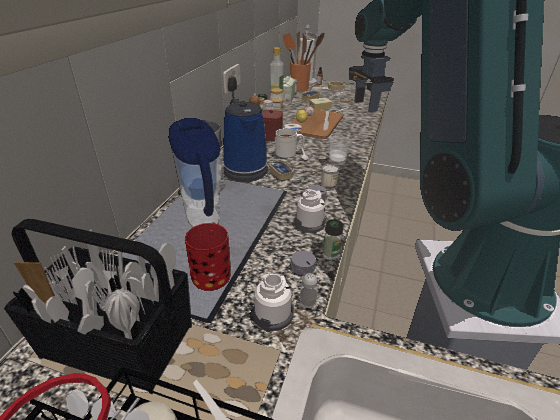

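The top view shows open jars with rims near (129,215) and (289,260). The caps are at (205,252) and (353,271). The spice jar (224,287) is close to the left cap, the tin (392,293) to the right cap, and the mill is at (147,256). The side view confirms the layout. Next I'll zoom in on the marks.

Run:
```python
import cv2,numpy as np
im=cv2.imread("pics/top0.png")
c=[(132,221),(289,262),(205,252),(353,271)]
t=[cv2.resize(im[v-21:v+21,u-28:u+28],(392,294),interpolation=cv2.INTER_CUBIC) for u,v in c]
cv2.imwrite("pics/zoom.png",np.vstack([np.hstack(t[:2]),np.hstack(t[2:])]))
```

```text
(no output)
```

View pics/zoom.png

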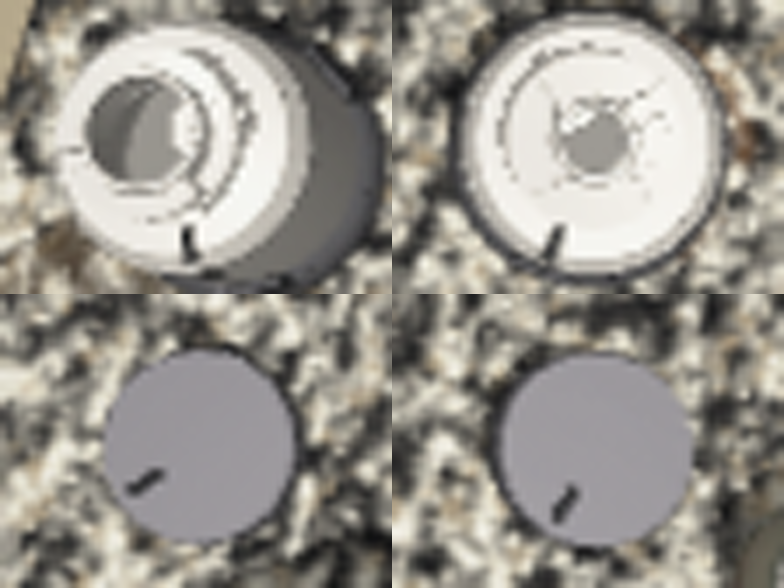

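Jar A (left) has the wide mouth, so it's jar_1, and B is jar_2. The marks are clear on all four. In the montage the jar marks are at (190,245) and (554,245), and the cap marks at (147,483) and (566,505).

Run:
```python
from h import *
def W(o,off,m,z): return at("top",(o[0]+(m[0]-off[0])/7,o[1]+(m[1]-off[1])/7),z)
for n,o,off,c,m,z in(("jarA",(104,200),(0,0),(183,147),(190,245),.083),("jarB",(261,241),(392,0),(596,141),(554,245),.083),
 ("lidL",(177,231),(0,294),(200,446),(147,483),.03),("lidR",(325,250),(392,294),(597,450),(566,505),.03)):
    C=W(o,off,c,z);M=W(o,off,m,z);d=M-C;print(n,C.round(4),"mark dir",np.degrees(np.arctan2(d[1],d[0])).round(1))
print("rimA",W((104,200),(0,0),(143,130),.11))
for n,u,z in(("spice",(224,287),.105),("tin",(392,293),.072),("mill",(146,256),.09),("tub",(418,216),.029)):print(n,at("top",u,z).round(3))
for n in("spice_jar","food_tin","salt_mill"):
    b=r.find_in("top",n)[0]; print(n,np.round(b["box"],1))
s=r.read_state();T=np.eye(4);T[:3,:3]=R.from_rotvec(s["eef_rot"]).as_matrix();T[:3,3]=s["eef_pos"];print(T.round(3))
c=r.get_calibration("wrist");print((np.linalg.inv(T)@c["cam_to_world"]).round(3),c["camera_matrix"])
```

```text
jarA [0.5415 0.1394 0.083 ] mark dir -173.5
jarB [ 0.4563 -0.2106  0.083 ] mark dir 158.1
lidL [ 0.4753 -0.0184  0.03  ] mark dir 125.5
lidR [ 0.433  -0.3574  0.03  ] mark dir 150.0
rimA [0.54372459 0.14252345 0.11      ]
spice [ 0.401 -0.071  0.105]
tin [ 0.389 -0.432  0.072]
mill [0.465 0.1   0.09 ]
tub [ 0.563 -0.506  0.029]
spice_jar [224.8 286.6  27.7  18. ]
food_tin [389.5 296.5  32.3  26.6]
salt_mill [150.1 258.1  29.4  16.4]
[[ 0.927  0.376  0.     0.263]
 [ 0.376 -0.927 -0.    -0.649]
 [ 0.     0.    -1.     0.231]
 [ 0.     0.     0.     1.   ]]
[[-0.001  0.959  0.283  0.081]
 [ 1.     0.001  0.001  0.001]
 [ 0.     0.283 -0.959 -0.152]
 [ 0.     0.     0.     1.   ]] [[323.12677991   0.         280.40483424]
 [  0.         323.12677991 212.11439562]
 [  0.           0.           1.        ]]
```

```bash
cat >> h.py <<'E'
def go(p,yaw):
    s=r.read_state(); M=R.from_rotvec(s["eef_rot"]).as_matrix(); y=np.degrees(np.arctan2(M[1,1],M[0,1]))
    print("t",round(s["time_s"],2),"pos",np.round(s["eef_pos"],4),"yaw",round(y,2),"tilt",np.round(M[:2,2],4),"F",np.round(s["wrist_force"],1),"w",round(s["gripper_width"],3))
    print("shift mm (before turn)",(M.T@(np.array(p)-s["eef_pos"])*1e3).round(1),"turn z",round(-((yaw-y+180)%360-180),1))
E
python3 -c "
from h import *
go((.433,-.357,.15),-30)"
```

```text
t 0.6 pos [ 0.2634 -0.6486  0.2309] yaw -67.9 tilt [ 0. -0.] F [ 1.1 -0.4 -0.6] w 1.003
shift mm (before turn) [ 266.9 -206.3   80.9] turn z -37.9
```

apply_moves(
  linear=[
    [26.7,-20.6,8.1],
    [26.7,-20.6,8.1],
    [26.7,-20.6,8.1],
    [26.7,-20.6,8.1],
    [26.7,-20.6,8.1],
  ],
  rotation=[
    [0,0,0],
    [0,0,0],
    [0,0,0],
    [0,0,0],
    [0,0,0],
  ],
  fingers=[0,0,0,0,0],
  force=30,
)

```text
time_s: 1.02
eef_pos: [0.3488, -0.5015, 0.1902]
eef_rot: [3.083, 0.602, 0.0]
wrist_force: [1.3, -0.8, 0.1]
gripper_width: 1.002
grasp_force: 0.0
```

apply_moves(
  linear=[
    [26.7,-20.6,8.1],
    [26.7,-20.6,8.1],
    [26.7,-20.6,8.1],
    [26.7,-20.6,8.1],
    [26.7,-20.6,8.1],
  ],
  rotation=[
    [0,0,0],
    [0,0,0],
    [0,0,0],
    [0,0,0],
    [0,0,0],
  ],
  fingers=[0,0,0,0,0],
)

```text
time_s: 1.43
eef_pos: [0.4339, -0.3559, 0.1498]
eef_rot: [3.083, 0.602, 0.0]
wrist_force: [1.3, -1.3, 0.5]
gripper_width: 1.002
grasp_force: 0.0
```

apply_moves(
  linear=[
    [0,0,0],
    [0,0,0],
    [0,0,0],
    [0,0,0],
    [0,0,0],
  ],
  rotation=[
    [0,0,-6.5],
    [0,0,-6.5],
    [0,0,-6.5],
    [0,0,-6.5],
    [0,0,-6.5],
  ],
  fingers=[0,0,0,0,0],
)

```text
time_s: 1.85
eef_pos: [0.4334, -0.3572, 0.15]
eef_rot: [2.787, 1.449, 0.0]
wrist_force: [0.4, -0.1, 0.1]
gripper_width: 0.999
grasp_force: 0.0
```

apply_moves(
  linear=[
    [0,0,0],
    [0,0,0],
    [0,0,0],
  ],
  rotation=[
    [0,0,-5.4],
    [0,0,0],
    [0,0,0],
  ],
  fingers=[0,0,0],
)

```text
time_s: 2.1
eef_pos: [0.4333, -0.3573, 0.15]
eef_rot: [2.723, 1.567, 0.0]
wrist_force: [0.7, 0.7, 0.7]
gripper_width: 1.0
grasp_force: 0.0
```

Run:
```python
from h import *
go((.433,-.357,.15),-30)
im=r.get_image("wrist");cv2.imwrite("pics/w1.png",im);c=r.get_calibration("wrist");np.save("pics/w1.npy",c["cam_to_world"])
for p in r.pinpoint("wrist","lid_1")[:2]: print(p,at("wrist",p["uv"],0,c).round(4))
for p in r.find_in("wrist","food_tin")[:1]: print(p)
```

```text
t 2.1 pos [ 0.4333 -0.3573  0.15  ] yaw -30.17 tilt [ 0.0001 -0.0001] F [0.7 0.7 0.7] w 1.0
shift mm (before turn) [ 0.1 -0.4 -0. ] turn z -0.2
{'uv': [280.8, 203.8], 'confidence': 0.8} [ 0.434  -0.3586  0.    ]
{'box': [281.6, 308.0, 66.1, 94.4], 'confidence': 0.56}
```

View pics/w1.png

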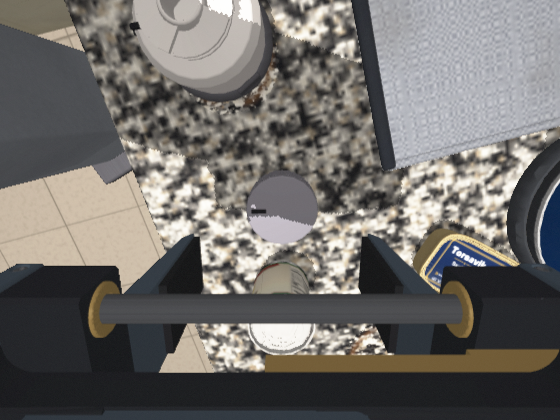

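The cap is centred at (282,207), with its mark at (258,211). The tin, at (281,320), lies square to the jaw line, so it's clear of the fingers.

Run:
```python
from h import *
im=cv2.imread("pics/w1.png");hsv=cv2.cvtColor(im,cv2.COLOR_BGR2HSV)
c=r.get_calibration("wrist");c["cam_to_world"]=np.load("pics/w1.npy")
# edge model: project circle r=32 at z=.03 and z~0, compare with lid extents
def proj(P):
    T=np.array(c["cam_to_world"]);p=T[:3,:3].T@(np.array(P)-T[:3,3]);K=c["camera_matrix"];return K[0][0]*p[0]/-p[2]+K[0][2],K[1][1]*-p[1]/-p[2]+K[1][2]
for ctr in((.4335,-.3575),(.434,-.3586)):
  for z in(0,.03):
    q=np.array([proj((ctr[0]+.032*np.cos(a),ctr[1]+.032*np.sin(a),z)) for a in np.linspace(0,6.28,60)]);print(ctr,z,q.min(0).round(1),q.max(0).round(1))
m=at("wrist",(258,211),.03,c)
for ctr in((.4335,-.3575),(.434,-.3586)):print(np.degrees(np.arctan2(m[1]-ctr[1],m[0]-ctr[0])))
cr=cv2.resize(im[160:255,225:340],None,fx=5,fy=5,interpolation=cv2.INTER_CUBIC);cv2.imwrite("pics/w1c.png",cr)
```

```text
(0.4335, -0.3575) 0 [246.6 170.1] [312.9 234.2]
(0.4335, -0.3575) 0.03 [243.2 175.7] [316.2 245.8]
(0.434, -0.3586) 0 [247.7 170.8] [313.9 234.8]
(0.434, -0.3586) 0.03 [244.4 176.5] [317.3 246.5]
147.39276050553636
145.51527429526587
```

View pics/w1c.png

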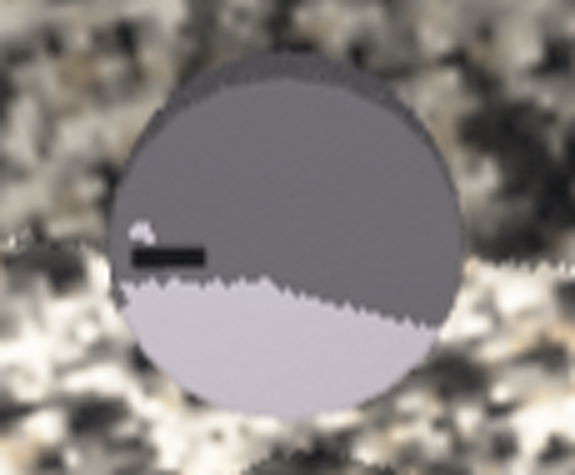

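apply_moves(
  linear=[
    [0.2,1.8,30],
    [0,0,35],
    [0,0,35],
    [0,0,20],
    [0,0,8],
  ],
  rotation=[
    [0,0,0],
    [0,0,0],
    [0,0,0],
    [0,0,0],
    [0,0,0],
  ],
  fingers=[0,0,0,0,0],
)

```text
time_s: 2.67
eef_pos: [0.4335, -0.3568, 0.0189]
eef_rot: [-2.719, -1.567, 0.002]
wrist_force: [-1.2, -0.5, 0.4]
gripper_width: 1.0
grasp_force: 0.0
```

apply_moves(
  linear=[
    [0,0,0],
    [0,0,0],
    [0,0,0],
    [0,0,0],
    [0,0,0],
  ],
  rotation=[
    [0,0,0],
    [0,0,0],
    [0,0,0],
    [0,0,0],
    [0,0,0],
  ],
  fingers=[0.5,0.5,0.5,0.5,0.5],
)

```text
time_s: 3.08
eef_pos: [0.4356, -0.3586, 0.0233]
eef_rot: [2.719, 1.57, 0.001]
wrist_force: [-1.2, 0.2, 8.3]
gripper_width: 0.694
grasp_force: 30.0
```

apply_moves(
  linear=[
    [0,0,0],
    [0,0,0],
    [0,0,0],
  ],
  rotation=[
    [0,0,0],
    [0,0,0],
    [0,0,0],
  ],
  fingers=[0.5,0.5,0.5],
)

```text
time_s: 3.33
eef_pos: [0.4356, -0.3586, 0.0233]
eef_rot: [2.719, 1.57, 0.001]
wrist_force: [-0.3, 1.5, 10.4]
gripper_width: 0.69
grasp_force: 30.0
```

apply_moves(
  linear=[
    [0,0,-10],
    [0,0,-30],
    [0,0,-40],
    [0,0,-40],
    [0,0,-40],
  ],
  rotation=[
    [0,0,0],
    [0,0,0],
    [0,0,0],
    [0,0,0],
    [0,0,0],
  ],
  fingers=[0.5,0.5,0.5,0.5,0.5],
)

```text
time_s: 3.75
eef_pos: [0.4346, -0.3576, 0.1846]
eef_rot: [2.721, 1.571, 0.0]
wrist_force: [0.6, 0.0, -1.0]
gripper_width: 0.692
grasp_force: 30.0
```

apply_moves(
  linear=[
    [23,-15.4,-17],
    [23,-15.4,0],
    [23,-15.4,0],
    [0,0,0],
    [0,0,0],
  ],
  rotation=[
    [0,0,0],
    [0,0,0],
    [0,0,0],
    [0,0,-4],
    [0,0,-4],
  ],
  fingers=[0.5,0.5,0.5,0.5,0.5],
)

```text
time_s: 4.17
eef_pos: [0.4292, -0.2738, 0.2001]
eef_rot: [2.6, 1.762, 0.001]
wrist_force: [-0.1, 0.1, -0.1]
gripper_width: 0.697
grasp_force: 30.0
```

apply_moves(
  linear=[
    [0,0,0],
    [0,0,0],
    [0,0,0],
  ],
  rotation=[
    [0,0,0],
    [0,0,0],
    [0,0,0],
  ],
  fingers=[0.5,0.5,0.5],
)

```text
time_s: 4.42
eef_pos: [0.4294, -0.2753, 0.1993]
eef_rot: [2.606, 1.753, 0.0]
wrist_force: [0.3, 0.2, -1.4]
gripper_width: 0.693
grasp_force: 30.0
```

Run:
```python
from h import *
go((.456,-.2106,.15),-22)
im=r.get_image("wrist");cv2.imwrite("pics/w2.png",im);c=r.get_calibration("wrist");np.save("pics/w2.npy",c["cam_to_world"])
for p in r.pinpoint("wrist","jar_1_rim")[:2]: print(p,at("wrist",p["uv"],.11,c).round(4))
for p in r.pinpoint("wrist","jar_1")[:2]: print(p,at("wrist",p["uv"],.0,c).round(4))
```

```text
t 4.42 pos [ 0.4294 -0.2753  0.1993] yaw -22.14 tilt [ 0.0004 -0.0003] F [ 0.3  0.2 -1.4] w 0.693
shift mm (before turn) [69.9  0.2 49.3] turn z -0.1
{'uv': [280.6, 125.4], 'confidence': 0.71} [ 0.4572 -0.21    0.    ]
```

View pics/w2.png

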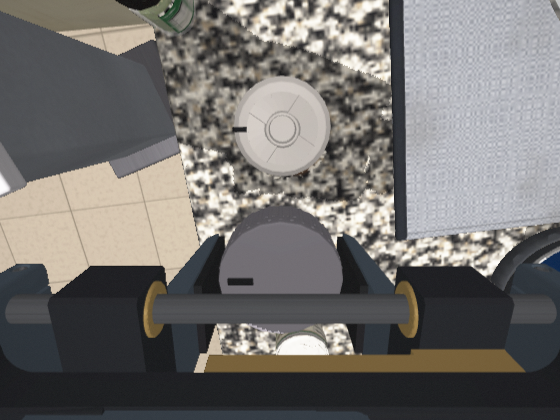

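Jar B's rim is at (282,128) with its mark at (239,129). The held cap's mark is at (240,282). Both marks lie along the jaw line, so they're aligned.

Run:
```python
from h import *
c=r.get_calibration("wrist");c["cam_to_world"]=np.load("pics/w2.npy")
im=cv2.imread("pics/w2.png")
g=cv2.cvtColor(im,cv2.COLOR_BGR2GRAY)
h=cv2.HoughCircles(cv2.GaussianBlur(cv2.resize(g[60:195,210:350],None,fx=4,fy=4,interpolation=cv2.INTER_CUBIC),(5,5),1),cv2.HOUGH_GRADIENT,1,5,param1=80,param2=25,minRadius=40,maxRadius=220)
for x,y,R_ in h[0][:8]:
    u=(210+x/4,60+y/4);print(np.round(u,1),R_/4,"z.11",at("wrist",u,.11,c).round(4),"z.083",at("wrist",u,.083,c).round(4))
L=at("wrist",(281,282),.2073,c);print("lid",L.round(4))
m=at("wrist",(240,282),.2073,c);print("lidmark dir",np.degrees(np.arctan2(*(m-np.array([.4294,-.2753,0]))[1::-1])), m.round(4))
m=at("wrist",(239,129),.084,c);print("jar mark",m.round(4),[np.degrees(np.arctan2(m[1]-y,m[0]-x)).round(1) for x,y in((.4572,-.21),(.4563,-.2106))])
```

```text
[278.6 125.6] 51.55 z.11 [ 0.4568 -0.207   0.11  ] z.083 [ 0.4564 -0.2076  0.083 ]
[276.1 126.1] 54.025 z.11 [ 0.455  -0.2066  0.11  ] z.083 [ 0.4544 -0.2072  0.083 ]
[283.6 128.9] 15.05 z.11 [ 0.4592 -0.2104  0.11  ] z.083 [ 0.4591 -0.2114  0.083 ]
[282.4 129.4] 14.175 z.11 [ 0.4583 -0.2104  0.11  ] z.083 [ 0.4581 -0.2114  0.083 ]
[280.1 129.1] 16.0 z.11 [ 0.4568 -0.2096  0.11  ] z.083 [ 0.4565 -0.2105  0.083 ]
[281.6 130.6] 17.45 z.11 [ 0.4574 -0.211   0.11  ] z.083 [ 0.4571 -0.2121  0.083 ]
[282.6 127.1] 16.55 z.11 [ 0.459 -0.209  0.11 ] z.083 [ 0.4589 -0.2098  0.083 ]
[282.4 132.4] 15.6 z.11 [ 0.4575 -0.2124  0.11  ] z.083 [ 0.4572 -0.2136  0.083 ]
lid [ 0.4308 -0.2745  0.2073]
lidmark dir 153.96254137303734 [ 0.412  -0.2668  0.2073]
jar mark [ 0.426 -0.198  0.084] [np.float64(158.9), np.float64(157.3)]
```

apply_moves(
  linear=[
    [35,0.4,0],
    [35,0.4,0],
    [0,0,25],
    [0,0,25],
    [0,0,14],
  ],
  rotation=[
    [0,0,0],
    [0,0,0],
    [0,0,0],
    [0,0,0],
    [0,0,0],
  ],
  fingers=[0.5,0.5,0.5,0.5,0.5],
)

```text
time_s: 4.98
eef_pos: [0.4558, -0.2097, 0.133]
eef_rot: [-2.603, -1.756, 0.001]
wrist_force: [-1.1, 0.1, -0.3]
gripper_width: 0.695
grasp_force: 30.0
```

apply_moves(
  linear=[
    [0,0,0],
    [0,0,0],
    [0,0,3],
    [0,0,3],
    [0,0,0],
  ],
  rotation=[
    [0,0,0],
    [0,0,0],
    [0,0,0],
    [0,0,0],
    [0,0,0],
  ],
  fingers=[0.5,0.5,0.5,0.5,0.5],
)

```text
time_s: 5.4
eef_pos: [0.4565, -0.2108, 0.1292]
eef_rot: [2.604, 1.756, 0.001]
wrist_force: [-0.1, -0.4, -2.1]
gripper_width: 0.69
grasp_force: 30.0
```

apply_moves(
  linear=[
    [0,0,2],
    [0,0,1],
    [0,0,0],
  ],
  rotation=[
    [0,0,0],
    [0,0,0],
    [0,0,0],
  ],
  fingers=[0.5,0.5,0.5],
)

```text
time_s: 5.65
eef_pos: [0.4569, -0.2106, 0.1265]
eef_rot: [2.604, 1.756, 0.001]
wrist_force: [0.1, 3.5, 7.7]
gripper_width: 0.696
grasp_force: 30.0
```

apply_moves(
  linear=[
    [0,0,2],
    [0,0,0],
    [0,0,0],
  ],
  rotation=[
    [0,0,0],
    [0,0,0],
    [0,0,0],
  ],
  fingers=[0.5,0.5,0.5],
)

```text
time_s: 5.9
eef_pos: [0.4574, -0.2108, 0.1251]
eef_rot: [2.604, 1.756, 0.002]
wrist_force: [0.0, 4.1, 14.8]
gripper_width: 0.694
grasp_force: 30.0
```

apply_moves(
  linear=[
    [0,0,0],
    [0,0,0],
    [0,0,0],
  ],
  rotation=[
    [0,0,5],
    [0,0,5],
    [0,0,0],
  ],
  fingers=[0.5,0.5,0.5],
)

```text
time_s: 6.15
eef_pos: [0.4571, -0.2108, 0.1247]
eef_rot: [2.75, 1.516, 0.002]
wrist_force: [1.7, 3.5, 7.5]
gripper_width: 0.694
grasp_force: 30.0
```

apply_moves(
  linear=[
    [0,0,-15],
    [0,0,-30],
    [0,0,-32],
    [0,0,0],
    [35.9,-8.9,0],
  ],
  rotation=[
    [0,0,0],
    [0,0,0],
    [0,0,0],
    [0,0,0],
    [0,0,0],
  ],
  fingers=[0.5,0.5,0.5,0.5,0.5],
)

```text
time_s: 6.57
eef_pos: [0.4685, -0.1786, 0.203]
eef_rot: [2.746, 1.518, 0.004]
wrist_force: [1.7, 0.6, -1.1]
gripper_width: 0.691
grasp_force: 30.0
```

apply_moves(
  linear=[
    [35.9,-8.9,0],
    [35.9,-8.9,0],
    [35.9,-8.9,0],
    [35.9,-8.9,0],
    [35.9,-8.9,0],
  ],
  rotation=[
    [0,0,0],
    [0,0,0],
    [0,0,0],
    [0,0,0],
    [0,0,0],
  ],
  fingers=[0.5,0.5,0.5,0.5,0.5],
)

```text
time_s: 6.98
eef_pos: [0.5253, 0.0023, 0.2008]
eef_rot: [2.747, 1.525, 0.0]
wrist_force: [0.5, -0.8, 0.2]
gripper_width: 0.689
grasp_force: 30.0
```

apply_moves(
  linear=[
    [35.9,-8.9,0],
    [35.9,-8.9,0],
    [0,0,0],
    [0,0,0],
    [0,0,0],
  ],
  rotation=[
    [0,0,0],
    [0,0,0],
    [0,0,-6.5],
    [0,0,-6.5],
    [0,0,-6.5],
  ],
  fingers=[0.5,0.5,0.5,0.5,0.5],
)

```text
time_s: 7.4
eef_pos: [0.5481, 0.0716, 0.2005]
eef_rot: [-2.442, -1.976, 0.0]
wrist_force: [0.0, -0.2, -0.6]
gripper_width: 0.688
grasp_force: 30.0
```

apply_moves(
  linear=[
    [0,0,0],
    [0,0,0],
    [0,0,0],
    [0,0,0],
    [0,0,0],
  ],
  rotation=[
    [0,0,-6.5],
    [0,0,-6.5],
    [0,0,-6.5],
    [0,0,0],
    [0,0,0],
  ],
  fingers=[0.5,0.5,0.5,0.5,0.5],
)

```text
time_s: 7.82
eef_pos: [0.548, 0.0708, 0.2007]
eef_rot: [-2.085, -2.35, 0.0]
wrist_force: [-0.1, 0.0, -0.6]
gripper_width: 0.69
grasp_force: 30.0
```

Run:
```python
from h import *
go((.5425,.141,.15),6.5)
im=r.get_image("wrist");cv2.imwrite("pics/w3.png",im);c=r.get_calibration("wrist");np.save("pics/w3.npy",c["cam_to_world"])
for p in r.pinpoint("wrist","jar_1_rim")[:2]: print(p,at("wrist",p["uv"],.11,c).round(4))
for p in r.pinpoint("wrist","jar_1")[:2]: print(p,at("wrist",p["uv"],.0,c).round(4))
```

```text
t 7.82 pos [0.548  0.0708 0.2007] yaw 6.84 tilt [-0.0002  0.    ] F [-0.1  0.  -0.6] w 0.69
shift mm (before turn) [70.4  2.9 50.7] turn z 0.3
{'uv': [288.5, 128.2], 'confidence': 0.74} [0.5459 0.1424 0.11  ]
{'uv': [288.1, 124.1], 'confidence': 0.79} [0.5482 0.1432 0.    ]
{'uv': [192.0, 384.9], 'confidence': 0.71} [ 0.4614 -0.2096  0.    ]
```

View pics/w3.png

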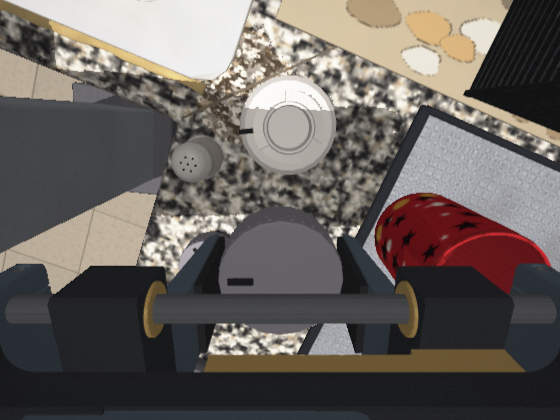

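The wide jar's rim is at (289,127) and its mark at (246,131). The cap's mark is still at (240,282), so the grip hasn't slipped.

Run:
```python
from h import *
c=r.get_calibration("wrist");c["cam_to_world"]=np.load("pics/w3.npy")
J=at("wrist",(289,127.5),.11,c);S=at("wrist",(288,124.5),.083,c);m=at("wrist",(246,131),.084,c);L=at("wrist",(281,282),.2087,c);ml=at("wrist",(240,282),.2087,c)
print(J.round(4),S.round(4),L.round(4))
f=lambda a,b:np.degrees(np.arctan2(a[1]-b[1],a[0]-b[0])).round(1)
print("jar",f(m,J),f(m,S),"lid",f(ml,L))
t=np.array([.548,.0708,0]); go((t+J-L)[:2].tolist()+[.135],6.8)
```

```text
[0.5462 0.143  0.11  ] [0.546  0.1444 0.083 ] [0.5486 0.0717 0.2087]
jar -167.3 -164.8 lid -173.3
t 7.97 pos [0.5481 0.0708 0.2008] yaw 6.85 tilt [-0.0001 -0.    ] F [ 0.2  0.3 -1.3] w 0.696
shift mm (before turn) [71.1  6.  65.8] turn z 0.1
```

apply_moves(
  linear=[
    [35.5,3,0],
    [35.5,3,0],
    [0,0,0],
    [0,0,33],
    [0,0,32],
  ],
  rotation=[
    [0,0,0],
    [0,0,0],
    [0,0,-6],
    [0,0,0],
    [0,0,0],
  ],
  fingers=[0.5,0.5,0.5,0.5,0.5],
)

```text
time_s: 8.38
eef_pos: [0.5467, 0.143, 0.1366]
eef_rot: [1.954, 2.456, 0.005]
wrist_force: [0.6, -0.2, -1.4]
gripper_width: 0.691
grasp_force: 30.0
```

apply_moves(
  linear=[
    [0,0,0],
    [0,0,0],
    [0,0,3],
    [0,0,3],
    [0,0,0],
  ],
  rotation=[
    [0,0,0],
    [0,0,0],
    [0,0,0],
    [0,0,0],
    [0,0,0],
  ],
  fingers=[0.5,0.5,0.5,0.5,0.5],
)

```text
time_s: 8.8
eef_pos: [0.5461, 0.142, 0.1309]
eef_rot: [1.956, 2.457, 0.002]
wrist_force: [0.4, -0.4, -1.0]
gripper_width: 0.694
grasp_force: 30.0
```

apply_moves(
  linear=[
    [0,0,2],
    [0,0,1],
    [0,0,0],
  ],
  rotation=[
    [0,0,0],
    [0,0,0],
    [0,0,0],
  ],
  fingers=[0.5,0.5,0.5],
)

```text
time_s: 9.05
eef_pos: [0.5455, 0.142, 0.1271]
eef_rot: [1.956, 2.458, 0.0]
wrist_force: [-0.1, 0.3, -0.9]
gripper_width: 0.696
grasp_force: 30.0
```

apply_moves(
  linear=[
    [0,0,2],
    [0,0,0],
    [0,0,0],
  ],
  rotation=[
    [0,0,0],
    [0,0,0],
    [0,0,0],
  ],
  fingers=[0.5,0.5,0.5],
)

```text
time_s: 9.3
eef_pos: [0.5454, 0.142, 0.1249]
eef_rot: [-1.956, -2.459, 0.0]
wrist_force: [0.5, -0.5, -1.9]
gripper_width: 0.693
grasp_force: 30.0
```

apply_moves(
  linear=[
    [0,0,2],
    [0,0,1],
    [0,0,0],
  ],
  rotation=[
    [0,0,0],
    [0,0,0],
    [0,0,0],
  ],
  fingers=[0.5,0.5,0.5],
)

```text
time_s: 9.55
eef_pos: [0.5453, 0.142, 0.1216]
eef_rot: [-1.955, -2.459, 0.0]
wrist_force: [-0.3, 1.1, -0.3]
gripper_width: 0.69
grasp_force: 30.0
```

apply_moves(
  linear=[
    [0,0,1],
    [0,0,0.5],
    [0,0,0],
  ],
  rotation=[
    [0,0,0],
    [0,0,0],
    [0,0,0],
  ],
  fingers=[0.5,0.5,0.5],
)

```text
time_s: 9.8
eef_pos: [0.5454, 0.142, 0.1203]
eef_rot: [-1.956, -2.459, 0.0]
wrist_force: [-0.0, 0.2, -1.7]
gripper_width: 0.693
grasp_force: 30.0
```

apply_moves(
  linear=[
    [0,0,1],
    [0,0,0.5],
    [0,0,0],
  ],
  rotation=[
    [0,0,0],
    [0,0,0],
    [0,0,0],
  ],
  fingers=[0.5,0.5,0.5],
)

```text
time_s: 10.05
eef_pos: [0.5457, 0.1419, 0.1198]
eef_rot: [1.955, 2.459, -0.0]
wrist_force: [-6.8, -3.6, 15.8]
gripper_width: 0.692
grasp_force: 30.0
```

apply_moves(
  linear=[
    [0,0,1],
    [0,0,0],
    [0,0,0],
  ],
  rotation=[
    [0,0,0],
    [0,0,0],
    [0,0,0],
  ],
  fingers=[0.5,0.5,0.5],
)

```text
time_s: 10.3
eef_pos: [0.5463, 0.1421, 0.1194]
eef_rot: [1.955, 2.458, 0.002]
wrist_force: [-6.8, -3.1, 21.4]
gripper_width: 0.695
grasp_force: 30.0
```

Contact comes 5 mm above home, so this cap fits jar_1. Now I'll screw it down.

apply_moves(
  linear=[
    [0,0,0],
    [0,0,0.3],
    [0,0,0.5],
    [0,0,0.5],
    [0,0,0.5],
  ],
  rotation=[
    [0,0,5],
    [0,0,5],
    [0,0,5],
    [0,0,5],
    [0,0,5],
  ],
  fingers=[0.5,0.5,0.5,0.5,0.5],
)

```text
time_s: 10.72
eef_pos: [0.5469, 0.1425, 0.1174]
eef_rot: [2.445, 1.971, 0.005]
wrist_force: [-0.2, 3.1, 11.5]
gripper_width: 0.69
grasp_force: 30.0
```

apply_moves(
  linear=[
    [0,0,0.5],
    [0,0,0.5],
    [0,0,0.4],
    [0,0,0.4],
    [0,0,0.4],
  ],
  rotation=[
    [0,0,5],
    [0,0,5],
    [0,0,5],
    [0,0,5],
    [0,0,5],
  ],
  fingers=[0.5,0.5,0.5,0.5,0.5],
)

```text
time_s: 11.13
eef_pos: [0.5474, 0.1426, 0.1155]
eef_rot: [2.814, 1.396, 0.007]
wrist_force: [1.7, 2.5, 12.8]
gripper_width: 0.695
grasp_force: 30.0
```

apply_moves(
  linear=[
    [0,0,0.4],
    [0,0,0.4],
    [0,0,0.2],
    [0,0,0],
    [0,0,0],
  ],
  rotation=[
    [0,0,5],
    [0,0,5],
    [0,0,5],
    [0,0,5],
    [0,0,4],
  ],
  fingers=[0.5,0.5,0.5,0.5,0.5],
)

```text
time_s: 11.55
eef_pos: [0.5476, 0.1426, 0.1146]
eef_rot: [3.043, 0.78, 0.007]
wrist_force: [2.2, 2.1, 13.7]
gripper_width: 0.692
grasp_force: 30.0
```

```bash
python3 -c "
from h import *
go((.5457,.142,.2),-62)
print(r.read_state()['torque'])"
```

```text
t 11.55 pos [0.5476 0.1426 0.1146] yaw -61.25 tilt [0.0046 0.001 ] F [ 2.2  2.1 13.7] w 0.692
shift mm (before turn) [ -1.6  -0.3 -85.4] turn z 0.8
[ 0.15379972 -0.60111441  0.10431668]
```

apply_moves(
  linear=[
    [0,0,0],
    [0,0,0],
    [0,0,0],
    [0,0,0],
    [0,0,-15],
  ],
  rotation=[
    [0,0,0],
    [0,0,0],
    [0,0,0],
    [0,0,0],
    [0,0,0],
  ],
  fingers=[0,0,0,0,0],
)

```text
time_s: 11.97
eef_pos: [0.5438, 0.1416, 0.1258]
eef_rot: [-3.041, -0.788, 0.006]
wrist_force: [-1.5, -0.5, -0.0]
gripper_width: 0.995
grasp_force: 0.0
```

apply_moves(
  linear=[
    [0,0,-35],
    [0,0,-35],
    [-28.1,21.3,0],
    [-28.1,21.3,0],
    [-28.1,21.3,0],
  ],
  rotation=[
    [0,0,0],
    [0,0,0],
    [0,0,0],
    [0,0,0],
    [0,0,0],
  ],
  fingers=[0,0,0,0,0],
)

```text
time_s: 12.38
eef_pos: [0.5021, 0.0445, 0.1983]
eef_rot: [3.041, 0.79, 0.001]
wrist_force: [1.6, -0.5, -0.6]
gripper_width: 0.999
grasp_force: 0.0
```

apply_moves(
  linear=[
    [-28.1,21.3,0],
    [-28.1,21.3,0],
    [0,0,25],
    [0,0,25],
    [0,0,0],
  ],
  rotation=[
    [0,0,0],
    [0,0,0],
    [0,0,-6.7],
    [0,0,0],
    [0,0,0],
  ],
  fingers=[0,0,0,0,0],
)

```text
time_s: 12.8
eef_pos: [0.4717, -0.0197, 0.1446]
eef_rot: [-2.989, -0.962, 0.007]
wrist_force: [-2.0, 0.6, -0.9]
gripper_width: 1.003
grasp_force: 0.0
```

apply_moves(
  linear=[
    [0,0,0],
    [0,0,0],
  ],
  rotation=[
    [0,0,0],
    [0,0,0],
  ],
  fingers=[0,0],
)

```text
time_s: 12.97
eef_pos: [0.4747, -0.0191, 0.1488]
eef_rot: [2.99, 0.963, 0.0]
wrist_force: [0.1, 0.3, -0.1]
gripper_width: 1.002
grasp_force: 0.0
```

Run:
```python
from h import *
go((.4753,-.0184,.15),-54.5)
im=r.get_image("wrist");cv2.imwrite("pics/w4.png",im);c=r.get_calibration("wrist");np.save("pics/w4.npy",c["cam_to_world"])
for p in r.pinpoint("wrist","lid_1")[:2]: print(p,at("wrist",p["uv"],0,c).round(4))
t=r.get_image("top");t=cv2.resize(t[195:300,100:250],(560,392),interpolation=cv2.INTER_CUBIC)
s=r.get_image("side");s=cv2.resize(s[250:340,220:340],(240,180),interpolation=cv2.INTER_CUBIC)
t=np.vstack([im[:,:],t[:180]]) ; t[420:600,320:560]=s;cv2.imwrite("pics/m4.png",t)
```

```text
t 12.97 pos [ 0.4747 -0.0191  0.1488] yaw -54.3 tilt [0.0003 0.    ] F [ 0.1  0.3 -0.1] w 1.002
shift mm (before turn) [ 0.9 -0.2 -1.2] turn z 0.2
{'uv': [281.5, 199.7], 'confidence': 0.84} [ 0.4795 -0.0184  0.    ]
```

View pics/m4.png

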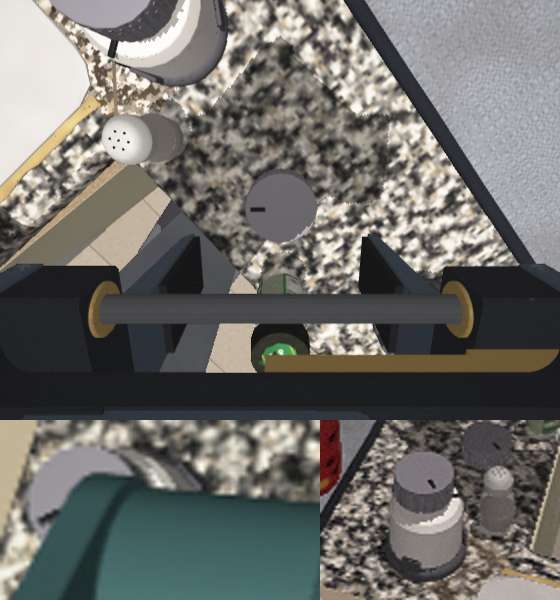

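Jar_1's cap sits level and low on its jar. The second cap is at (281,206) with its mark at (258,209), and the spice jar is below it, square to the jaws.

Run:
```python
from h import *
for f in("w1","w4"):
    im=cv2.imread(f"pics/{f}.png");g=cv2.cvtColor(im,cv2.COLOR_BGR2GRAY)
    s=g[200:220,246:272];n,l,st,ce=cv2.connectedComponentsWithStats((s<45).astype(np.uint8))
    k=1+np.argmax(st[1:,4]);ys,xs=np.where(l==k);print(f,"mark",(ce[k]+[246,200]).round(1),"slope deg",np.degrees(np.arctan(np.polyfit(xs,ys,1)[0])).round(1))
    b,gg,rr=[im[...,i].astype(int) for i in range(3)]
    m=((b-gg>=2)&(b-rr>=0)&(g>75)).astype(np.uint8);m[:160]=0;m[250:]=0;m[:,:235]=0;m[:,330:]=0
    m=cv2.morphologyEx(m,cv2.MORPH_OPEN,np.ones((5,5)));cs,_=cv2.findContours(m,cv2.RETR_EXTERNAL,cv2.CHAIN_APPROX_NONE);q=max(cs,key=cv2.contourArea)
    q=cv2.convexHull(q);print(cv2.boundingRect(q),cv2.fitEllipse(q))
```

```text
w1 mark [258.5 211. ] slope deg -0.0
(247, 171, 70, 72) ((281.4655456542969, 207.20254516601562), (70.22021484375, 72.83650970458984), 0.8714190125465393)
w4 mark [257.5 209. ] slope deg -0.0
(246, 170, 70, 72) ((280.552490234375, 205.8179473876953), (70.50849151611328, 72.18482208251953), 3.5695459842681885)
```

apply_moves(
  linear=[
    [2.2,0.9,30],
    [0,0,35],
    [0,0,33],
    [0,0,20],
    [0,0,8.3],
  ],
  rotation=[
    [0,0,0],
    [0,0,0],
    [0,0,0],
    [0,0,0],
    [0,0,0],
  ],
  fingers=[0,0,0,0,0],
)

```text
time_s: 13.58
eef_pos: [0.4754, -0.0184, 0.0196]
eef_rot: [-2.989, -0.963, 0.004]
wrist_force: [-0.5, 0.4, -0.0]
gripper_width: 0.999
grasp_force: 0.0
```

apply_moves(
  linear=[
    [0,0,0],
    [0,0,0],
    [0,0,0],
    [0,0,0],
    [0,0,0],
  ],
  rotation=[
    [0,0,0],
    [0,0,0],
    [0,0,0],
    [0,0,0],
    [0,0,0],
  ],
  fingers=[0,0.5,0.5,0.5,0.5],
)

```text
time_s: 14.0
eef_pos: [0.4773, -0.0188, 0.0228]
eef_rot: [2.99, 0.963, 0.003]
wrist_force: [0.0, -0.1, -0.1]
gripper_width: 0.737
grasp_force: 0.0
```

apply_moves(
  linear=[
    [0,0,0],
    [0,0,0],
    [0,0,0],
  ],
  rotation=[
    [0,0,0],
    [0,0,0],
    [0,0,0],
  ],
  fingers=[0.5,0.5,0.5],
)

```text
time_s: 14.25
eef_pos: [0.4772, -0.0188, 0.0225]
eef_rot: [2.99, 0.963, 0.002]
wrist_force: [-2.3, 0.2, 10.9]
gripper_width: 0.691
grasp_force: 30.0
```

apply_moves(
  linear=[
    [0,0,-10],
    [0,0,-30],
    [0,0,-40],
    [0,0,-40],
    [0,0,-40],
  ],
  rotation=[
    [0,0,0],
    [0,0,0],
    [0,0,0],
    [0,0,0],
    [0,0,0],
  ],
  fingers=[0.5,0.5,0.5,0.5,0.5],
)

```text
time_s: 14.67
eef_pos: [0.4758, -0.0187, 0.184]
eef_rot: [-2.99, -0.963, 0.0]
wrist_force: [1.8, 0.4, -1.3]
gripper_width: 0.697
grasp_force: 30.0
```

apply_moves(
  linear=[
    [0,0,-17],
    [0,0,0],
    [0,0,0],
  ],
  rotation=[
    [0,0,0],
    [0,0,0],
    [0,0,0],
  ],
  fingers=[0.5,0.5,0.5],
)

```text
time_s: 14.92
eef_pos: [0.4768, -0.0187, 0.1999]
eef_rot: [2.989, 0.963, 0.004]
wrist_force: [0.6, -0.5, -0.5]
gripper_width: 0.696
grasp_force: 30.0
```

```bash
python3 -c "
from h import *
go((.4294,-.2753,.2),-22.14)"
```

```text
t 14.92 pos [ 0.4768 -0.0187  0.1999] yaw -54.29 tilt [ 0.0027 -0.0002] F [ 0.6 -0.5 -0.5] w 0.696
shift mm (before turn) [-1.883e+02  1.806e+02 -1.000e-01] turn z -32.2
```

apply_moves(
  linear=[
    [-23.5,22.6,0],
    [-23.5,22.6,0],
    [-23.5,22.6,0],
    [-23.5,22.6,0],
    [-23.5,22.6,0],
  ],
  rotation=[
    [0,0,0],
    [0,0,0],
    [0,0,0],
    [0,0,0],
    [0,0,0],
  ],
  fingers=[0.5,0.5,0.5,0.5,0.5],
)

```text
time_s: 15.33
eef_pos: [0.4456, -0.18, 0.1972]
eef_rot: [-2.989, -0.963, 0.003]
wrist_force: [0.0, 0.4, -0.7]
gripper_width: 0.695
grasp_force: 30.0
```

apply_moves(
  linear=[
    [-23.5,22.6,0],
    [-23.5,22.6,0],
    [-23.8,22.4,0],
    [0,0,0],
    [0,0,0],
  ],
  rotation=[
    [0,0,0],
    [0,0,0],
    [0,0,0],
    [0,0,-6.4],
    [0,0,-6.4],
  ],
  fingers=[0.5,0.5,0.5,0.5,0.5],
)

```text
time_s: 15.75
eef_pos: [0.4277, -0.2763, 0.1969]
eef_rot: [-2.861, -1.292, 0.002]
wrist_force: [0.4, 0.5, -0.2]
gripper_width: 0.693
grasp_force: 30.0
```

apply_moves(
  linear=[
    [0,0,0],
    [0,0,0],
    [0,0,0],
    [0,0,0],
    [0,0,0],
  ],
  rotation=[
    [0,0,-6.4],
    [0,0,-6.4],
    [0,0,-6.6],
    [0,0,0],
    [0,0,0],
  ],
  fingers=[0.5,0.5,0.5,0.5,0.5],
)

```text
time_s: 16.17
eef_pos: [0.4284, -0.2748, 0.1974]
eef_rot: [-2.608, -1.749, 0.001]
wrist_force: [-0.3, 0.8, -0.2]
gripper_width: 0.692
grasp_force: 30.0
```

Run:
```python
from h import *
go((.4570,-.2106,.2),-22.14)
im=r.get_image("wrist");cv2.imwrite("pics/w5.png",im);c=r.get_calibration("wrist");np.save("pics/w5.npy",c["cam_to_world"])
for f in("w2","w5"):
    g=cv2.cvtColor(cv2.imread(f"pics/{f}.png"),cv2.COLOR_BGR2GRAY)
    for x0,x1,y0,y1 in((225,262,272,293),(225,255,120,142)):
        s=g[y0:y1,x0:x1];n,l,st,ce=cv2.connectedComponentsWithStats((s<50).astype(np.uint8));k=1+np.argmax(st[1:,4]);ys,xs=np.where(l==k)
        print(f,(ce[k]+[x0,y0]).round(1),st[k,4],np.degrees(np.arctan(np.polyfit(xs,ys,1)[0])).round(1))
    t=cv2.matchTemplate(cv2.imread("pics/w5.png")[60:200,200:370],cv2.imread("pics/w2.png")[75:178,230:334],cv2.TM_CCOEFF_NORMED)
_,v,_,loc=cv2.minMaxLoc(t);print("jar shift px w2->w5",loc[0]+200-230,loc[1]+60-75,v)
```

```text
t 16.17 pos [ 0.4284 -0.2748  0.1974] yaw -22.31 tilt [-0.0017  0.0012] F [-0.3  0.8 -0.2] w 0.692
shift mm (before turn) [70.3  2.1 -2.5] turn z -0.2
w2 [240.  281.5] 150 -0.0
w2 [238.6 129.2] 43 -3.0
w5 [239.8 282.5] 152 0.4
w5 [240.1 129.5] 51 -0.6
jar shift px w2->w5 1 0 0.982545793056488
```

View pics/w5.png

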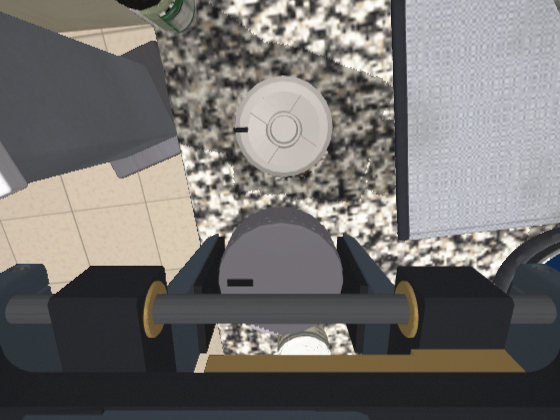

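The second cap's mark (240,282) and jar_2's mark (240,129) both lie along the jaw line, so they're aligned. Moving over and lowering now.

apply_moves(
  linear=[
    [35.3,1.5,0],
    [35.4,1.5,0],
    [0,0,0],
    [0,0,31],
    [0,0,31],
  ],
  rotation=[
    [0,0,0],
    [0,0,0],
    [0,0,0],
    [0,0,0],
    [0,0,0],
  ],
  fingers=[0.5,0.5,0.5,0.5,0.5],
)

```text
time_s: 16.63
eef_pos: [0.4596, -0.2108, 0.137]
eef_rot: [2.605, 1.75, 0.003]
wrist_force: [0.9, 0.2, -0.8]
gripper_width: 0.694
grasp_force: 30.0
```

apply_moves(
  linear=[
    [0,0,0],
    [0,0,0],
    [0,0,3],
    [0,0,3],
    [0,0,0],
  ],
  rotation=[
    [0,0,0],
    [0,0,0],
    [0,0,0],
    [0,0,0],
    [0,0,0],
  ],
  fingers=[0.5,0.5,0.5,0.5,0.5],
)

```text
time_s: 17.05
eef_pos: [0.4588, -0.2113, 0.1314]
eef_rot: [2.606, 1.753, 0.001]
wrist_force: [-0.6, -0.8, -0.6]
gripper_width: 0.691
grasp_force: 30.0
```

apply_moves(
  linear=[
    [0,0,2],
    [0,0,1],
    [0,0,0],
  ],
  rotation=[
    [0,0,0],
    [0,0,0],
    [0,0,0],
  ],
  fingers=[0.5,0.5,0.5],
)

```text
time_s: 17.3
eef_pos: [0.4584, -0.2109, 0.1278]
eef_rot: [2.606, 1.754, 0.0]
wrist_force: [0.0, 0.1, -0.4]
gripper_width: 0.695
grasp_force: 30.0
```

apply_moves(
  linear=[
    [0,0,2],
    [0,0,1],
    [0,0,0],
  ],
  rotation=[
    [0,0,0],
    [0,0,0],
    [0,0,0],
  ],
  fingers=[0.5,0.5,0.5],
)

```text
time_s: 17.55
eef_pos: [0.4583, -0.2108, 0.1244]
eef_rot: [-2.606, -1.754, 0.0]
wrist_force: [0.9, 0.4, -0.4]
gripper_width: 0.699
grasp_force: 30.0
```

apply_moves(
  linear=[
    [0,0,2],
    [0,0,1],
    [0,0,0],
  ],
  rotation=[
    [0,0,0],
    [0,0,0],
    [0,0,0],
  ],
  fingers=[0.5,0.5,0.5],
)

```text
time_s: 17.8
eef_pos: [0.4583, -0.2108, 0.1213]
eef_rot: [-2.606, -1.754, 0.0]
wrist_force: [0.1, 0.4, -0.3]
gripper_width: 0.694
grasp_force: 30.0
```

apply_moves(
  linear=[
    [0,0,1.5],
    [0,0,1],
    [0,0,0],
  ],
  rotation=[
    [0,0,0],
    [0,0,0],
    [0,0,0],
  ],
  fingers=[0.5,0.5,0.5],
)

```text
time_s: 18.05
eef_pos: [0.4586, -0.2109, 0.1195]
eef_rot: [-2.606, -1.754, -0.0]
wrist_force: [-2.1, 3.0, 9.4]
gripper_width: 0.688
grasp_force: 30.0
```

Contact is at the 5 mm start height here too, so I'll screw this one home.

apply_moves(
  linear=[
    [0,0,0.3],
    [0,0,0.5],
    [0,0,0.5],
    [0,0,0.5],
    [0,0,0.5],
  ],
  rotation=[
    [0,0,5],
    [0,0,5],
    [0,0,5],
    [0,0,5],
    [0,0,5],
  ],
  fingers=[0.5,0.5,0.5,0.5,0.5],
)

```text
time_s: 18.47
eef_pos: [0.4592, -0.2113, 0.1174]
eef_rot: [2.925, 1.142, 0.002]
wrist_force: [-0.0, -1.2, 8.0]
gripper_width: 0.692
grasp_force: 30.0
```

apply_moves(
  linear=[
    [0,0,0.5],
    [0,0,0.5],
    [0,0,0.4],
    [0,0,0.4],
    [0,0,0.4],
  ],
  rotation=[
    [0,0,5],
    [0,0,5],
    [0,0,5],
    [0,0,5],
    [0,0,5],
  ],
  fingers=[0.5,0.5,0.5,0.5,0.5],
)

```text
time_s: 18.88
eef_pos: [0.4594, -0.2115, 0.1154]
eef_rot: [3.103, 0.482, 0.003]
wrist_force: [0.6, -1.7, 9.5]
gripper_width: 0.696
grasp_force: 30.0
```

apply_moves(
  linear=[
    [0,0,0.4],
    [0,0,0.4],
    [0,0,0.2],
    [0,0,0],
    [0,0,0],
  ],
  rotation=[
    [0,0,5],
    [0,0,5],
    [0,0,5],
    [0,0,5],
    [0,0,4],
  ],
  fingers=[0.5,0.5,0.5,0.5,0.5],
)

```text
time_s: 19.3
eef_pos: [0.4591, -0.2113, 0.1145]
eef_rot: [3.136, -0.174, 0.002]
wrist_force: [-4.2, 1.4, 15.0]
gripper_width: 0.694
grasp_force: 30.0
```

```bash
python3 -c "
from h import *
go((.4583,-.2108,.2),-97)
print(r.read_state()['torque'])"
```

```text
t 19.3 pos [ 0.4591 -0.2113  0.1145] yaw -96.34 tilt [ 0.0012 -0.0008] F [-4.2  1.4 15. ] w 0.694
shift mm (before turn) [ -0.8  -0.4 -85.5] turn z 0.7
[0.05036061 0.72957663 0.19145508]
```

apply_moves(
  linear=[
    [0,0,0],
    [0,0,0],
    [0,0,0],
    [0,0,0],
    [0,0,0],
  ],
  rotation=[
    [0,0,0],
    [0,0,0],
    [0,0,0],
    [0,0,0],
    [0,0,0],
  ],
  fingers=[0,0,0,0,0],
)

```text
time_s: 19.72
eef_pos: [0.4583, -0.2108, 0.1135]
eef_rot: [-3.137, 0.166, 0.0]
wrist_force: [-0.2, 1.1, -0.5]
gripper_width: 0.997
grasp_force: 0.0
```

apply_moves(
  linear=[
    [0,0,-15],
    [0,0,-30],
    [0,0,-40],
    [0,0,-35],
    [0,35,0],
  ],
  rotation=[
    [0,0,0],
    [0,0,0],
    [0,0,0],
    [0,0,0],
    [0,0,0],
  ],
  fingers=[0,0,0,0,0],
)

```text
time_s: 20.13
eef_pos: [0.4574, -0.2445, 0.2402]
eef_rot: [3.134, -0.162, 0.012]
wrist_force: [1.4, -1.0, 1.1]
gripper_width: 1.002
grasp_force: 0.0
```

apply_moves(
  linear=[
    [0,35,0],
    [0,35,0],
    [0,35,0],
    [0,35,0],
    [0,35,0],
  ],
  rotation=[
    [0,0,0],
    [0,0,0],
    [0,0,0],
    [0,0,0],
    [0,0,0],
  ],
  fingers=[0,0,0,0,0],
)

```text
time_s: 20.55
eef_pos: [0.4356, -0.4214, 0.2335]
eef_rot: [-3.137, 0.167, -0.0]
wrist_force: [0.5, -0.9, -0.3]
gripper_width: 1.0
grasp_force: 0.0
```

apply_moves(
  linear=[
    [0,0,0],
    [0,0,0],
    [0,0,0],
  ],
  rotation=[
    [0,0,0],
    [0,0,0],
    [0,0,0],
  ],
  fingers=[0,0,0],
)

```text
time_s: 20.8
eef_pos: [0.4358, -0.4192, 0.2332]
eef_rot: [-3.136, 0.167, 0.001]
wrist_force: [0.0, 0.6, 0.0]
gripper_width: 1.003
grasp_force: 0.0
```

Run:
```python
from h import *
s=r.get_image("side");t=r.get_image("top")
a=cv2.resize(s[180:340,240:360],(390,520),interpolation=cv2.INTER_CUBIC)
b=cv2.resize(t[180:310,100:440],(400,153));b2=cv2.resize(t[195:295,100:210],(400,364),interpolation=cv2.INTER_CUBIC)
cv2.imwrite("pics/end.png",np.hstack([a,np.vstack([b,b2,np.zeros((3,400,3),np.uint8)])]))
go((0,0,0),0)
```

```text
t 20.9 pos [ 0.4361 -0.4187  0.2335] yaw -96.04 tilt [-0.0004  0.0005] F [ 0.5 -0.3 -0.1] w 1.001
shift mm (before turn) [-477.7 -370.3  233.8] turn z -96.0
```

View pics/end.png

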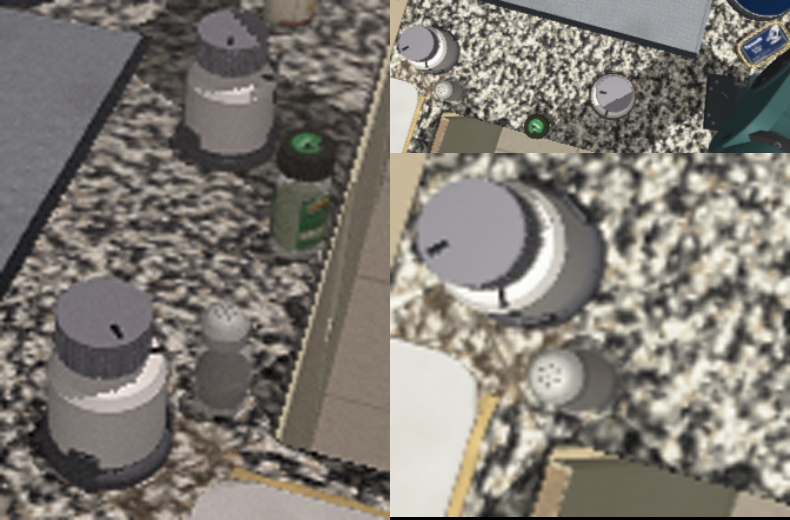

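Both caps sit level and low on their jars. Their marks have turned about 75° clockwise from the jar marks, and the spice jar, salt mill and butter tub haven't moved. I'm handing in.

```bash
python3 -c "
from workcell import r
print(r.hand_in())"
```

```text
the job is handed in; nothing more can be done
None
```

I screwed both caps down and handed the job in at about 21 s; the hand-in gave no verdict. The cap beside the tin (lid_2) went on jar_1 after sitting too high on jar_2, and the cap beside the spice jar (lid_1) went on jar_2. Both read about 91–92 mm above their jar's underside (home is 92), going by the tool height. The last pictures showed no bystander displaced, though the tin was mostly out of view.

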